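Release the catch, eject the gear housing and put it in the tote

TASK

Slide the safety catch of the ejector fixture fully open, then push its T-handle all the way forward so that the finished gear housing comes out of the guarded nest onto the catch tray. Then pick up that housing and set it down gently, standing upright, in the empty tote; leave the housing in the other tote and all the other things on the bench where they stand.

Things in the scene. Friction and masses are not known exactly. Their poses are not given: they have to be found in the camera images.
- fixture: Ejector fixture, fixed, on an aluminium base 104 mm wide (x), y -165 to 105 mm. Origin: on the bench under the centre line of the ram. +y: eject direction; -x: the side of the catch, whose bracket reaches to x = -114 mm; z up. The floor of nest and catch tray is one level, 12 mm above the bench.
- nest (a point): Middle of the nest floor, at fixture (0, 50, 12 mm). The nest runs from fixture y -5 to 105 mm between side walls (inner faces at x = +-40 mm, 52 mm high, 6 mm thick); a clear guard closes it above from y 35 to 101 mm, top at z = 122 mm. Open towards the catch tray.
- tray (a point): Middle of the floor of the steel catch tray, at fixture (0, 190, 12 mm). The tray spans fixture y 105 to 275 mm, x +-80 mm; lips on three sides, top 26 mm above the bench.
- ram (a joint): How far the ram with the T-handle is pushed forward, along fixture +y, m: 0 to 0.004 back, 0.130 all the way forward (stop). Friction about 3 N, no spring: stays where left. The closed catch blocks it after about 6 mm. The pusher plate (62 mm wide, z 16 to 56 mm) has its face at fixture y = this value and shoves the housing before it.
- ram_handle (a point): Point on the axis of the T-handle's upright stem, 90 mm above the bench; at fixture (0, -115 mm + ram, 90). Stem 16 mm diameter, z 46 to 100 mm; black crossbar on it along the fixture's x, 18 mm thick, 70 mm long, top at z = 109 mm. Below it the ram carriage, 50 x 50 mm, top at z = 44 mm.
- catch (a joint): How far the safety catch (sliding steel bolt) is drawn out, along -x of the fixture, m: 0 to 0.003 closed, 0.030 fully open (stop). Friction about 2.5 N, no spring: it stays where left. The ram is free from about 0.012.
- catch_tab (a point): Middle of the upper part of the upright tab on the catch bolt, 90 mm above the bench; at fixture (-62 mm - catch, -78 mm, 90). The tab is a plate 8 mm thick (along x), 30 mm wide (along y), z 41 to 105 mm; push it outward (fixture -x) from the side of the ram.
- housing: Finished cast gear housing to be ejected, 84x70x89 mm, 0.4 to 0.9 kg; origin near the middle of its underside, z up. Grasp across its own y: body 65 mm wide (y +-33 mm, z 8 to 72), its middle at x = +7 mm; a round flange reaches to x = -40 mm. At first it stands in the nest, its x axis about along fixture +y, its origin at fixture y 46 to 58 mm.
- full_tote: Shallow grey plastic tote, 146 x 146 mm outside, 132 x 132 mm inside, 41 mm high, floor 4 mm above the bench, fixed. Origin: bench level under its centre, axes along its sides. This one holds a housing already.
- empty_tote: The same kind of tote (146 x 146 x 41 mm, inside 132 x 132 mm, floor 4 mm above the bench, origin under its centre, fixed), empty. The two totes stand side by side on the right; which of the places is whose varies.
- done_housing: Second gear housing, same shape as the first (89 mm high), standing in the full tote; leave alone. Origin in the middle of its underside.
- rotor_back: Bystander: upright black motor rotor, 75 mm diameter, 145 mm high, behind the nest. Origin in the middle of its underside.
- rotor_side: Bystander: the same kind of rotor, 75 mm diameter, 145 mm high, behind the catch tray. Origin in the middle of its underside.
- tin: Bystander: flat open tin, 66 mm diameter, 26 mm high, in front of the nest. Origin in the middle of its underside.
- bottle: Bystander: small upright bottle with a nozzle, 32 mm diameter, 147 mm high, in front of the catch tray. Origin in the middle of its underside.
- calliper: Bystander: calliper lying on the bench, 217 mm long along its y, 73 mm wide, 8 mm high. Origin in the middle of its underside.
- key_tray: Bystander: small steel tray of keys, 82 x 58 x 24 mm. Origin in the middle of its underside.
There are look-alikes about, which are no part of the job. Leave any green, pink or turquoise look-alike of the housing alone.

How it is judged:
By the outcome, as a careful person would: the job done as asked, in the order asked, and still so for the second after the job is handed in, with the robot touching nothing.
It also fails if it takes over 58 s, if anything falls off the work surface, if the arm or the gripper's body presses on something with over 40 N, if the wrist force passes 120 N, or if a joint passes its speed limit or range.

ROBOT

A 6-joint arm with a two-finger parallel gripper is mounted at the origin on a cart in front of the work surface, level with it; the furniture and walls round the work are solid. World frame = base frame: x ahead of the robot, y to its left, z up, the work surface at z = 0. Lengths are in m, angles in rad, forces in N, time in s.
With the tool pointing down it reaches from about 0.35 to 0.8 m from the base axis. Payload 7.3 kg.
Tool frame: the origin (TCP) lies midway between the tips of the shut fingers; the grasp point (between the pads) lies 19 mm behind it; z points along the fingers, y is the line along which they close (so a half turn about z gives the same grasp; the last joint's range is limited). The gripper opens to 85 mm and grips with 20 to 120 N. Pads are 22 mm wide; open, the fingers measure 114 mm over their backs; the gripper's body (76 mm by 85 mm) begins 54 mm behind the grasp point. The pads swing forward as they close: fully open they stand 13 mm farther back than shut.
Start: joints at [-1.414, 0.342, 1.524, -0, 1.275, -0.146], TCP at [0.157, -0.501, 0.231] pointing down, gripper open.
Joint ranges: [-2.53, 2.53], [-0.77, 2.02], [0.04, 2.7], [-1, 4.14], [0.28, 2.66], [-3.11, 3.11]. Speed limits (rad/s): [2.57, 2.57, 3.14, 3.14, 3.14, 3.14].

INTERFACE

Orientations are given as a unit quaternion [w, x, y, z].
In Python, from rig import env gives the robot as it stands.
- The arm moves only by the tool carry_out, never from a script. Its arguments are lists of equal length, an entry for each row: "hand": the opening, from 0 (shut) to 1 (fully open); "delta_pos": the shift along the tool's x, y, z scaled (see below), a list of three; "yaw": the turn about the tool's z scaled (see below). In form: {"hand": [hand, ...], "delta_pos": [[tx, ty, tz], ...], "yaw": [yaw, ...]}. A call has 1 to 20 rows; each row shifts and turns the commanded pose from where the row before left it, along the tool's axes as they then stand; what a row does not reach is not made up. The controller multiplies each number of a shift by 20 mm and each number of a turn by 0.5 rad. A row lasts 1/8 s, in which the tool goes at most 62.5 mm and 10.7 degrees, less where a joint would pass 70% of its speed; a pose out of reach is approached as far as the arm can. A call with a number of a shift or a turn outside -1 to 1 is refused whole. A call with a gripper value outside its range is refused whole. The fingers move at their own pace and stop on an object; the grip force is fixed at half the most. Time passes only in rows, so rows that do not move let the fingers close. It gives the time, the measured TCP pose, the force, the opening and the grip force at its end, in the units of the state.
- env.get_obs(): the state, without advancing time (a new reading comes with each control period).
- env.capture(name): name is "side" or "top" or "wrist"; returns (picture, depth): 400x640x3 uint8, blue, green, red; 400x640 float32, m along the optical axis (not along the pixel's ray), 0 where there is no reading.
- env.camera_info(name): a dict with "K" (3x3 intrinsics, pixels), "distortion" ([k1, k2, p1, p2, k3] as OpenCV has them; the pictures are not rectified), "pose" (4x4, takes a point from camera to world coordinates). Camera axes: x right, y down, z forward; pixel columns grow to the right and rows downward; lengths in m; the calibration is good to about 2 mm. A picture is of the moment at which its call begins: read the wrist's pose just before it. camera_info takes no time and is no camera call; for the wrist camera it gives the pose at the moment of the call.
- env.hand_in(): hands the job in; it is judged then, once.
The state is a dict: "time_s": time; "joint_pos": joint angles; "joint_velocities": joint speeds; "joint_efforts": joint torques, N m; "eef_pos": TCP position; "ee_rot": TCP orientation; "contact_force": force on the tool from outside, world axes, zero at the start; "wrist_torque": the same for the moment, N m; "grip_width": opening from 0.0 (shut) to 1.0 (fully open); "finger_force": force on a finger pad.
Only numpy, scipy, OpenCV 4.12 (cv2) and the standard library are available. Lean on these libraries where they do the work, as an engineer would, in place of code of your own. Each camera call takes 0.05 s, during which the arm holds its last target. There are 200 camera calls.

## Working session

There is one attempt and no reset: what is moved stays moved. The work goes in short steps, Python scripts to look and compute and a tool call to move; the robot and the scene stay as the last step left them, time stands still between calls to the robot, and variables do not carry over. Pictures are saved under pics/ and viewed, at most 10 in all, crops included, and the job is handed in when it is done.

Besides the shell and the picture viewer there is one more tool, called after "Call:" as name(argument=value, ...) on one line, values as JSON. carry_out: Moves the arm, as the interface text tells. Shifts and turns lie within -1 to 1; 1 stands for 20 mm of shift or 0.5 rad of turn. Its arguments: {"type":"object","properties":{"hand":{"type":"array"},"delta_pos":{"type":"array"},"yaw":{"type":"array"}},"required":["hand","delta_pos","yaw"]}

```bash
mkdir -p pics; cat > h.py <<'E'
import numpy as np, cv2
from rig import env
def snap(n,f):
    info=env.camera_info(n); im,d=env.capture(n)
    cv2.imwrite(f'pics/{f}.png',im); np.savez(f'pics/{f}.npz',d=d,K=info['K'],D=info['distortion'],T=info['pose'])
def pt(f,u,v,z=None):
    """world point of pixel, from depth, or on plane z"""
    q=np.load(f'pics/{f}.npz'); K,D,T,d=q['K'],q['D'],q['T'],q['d']
    r=np.append(cv2.undistortPoints(np.array([[[u,v]]],float),K,D)[0,0],1)
    if z is None:
        w=d[int(v)-1:int(v)+2,int(u)-1:int(u)+2]; s=np.median(w[w>0]) if (w>0).any() else 0
    else: s=(z-T[2,3])/(T[:3,:3]@r)[2]
    return (T@np.append(r*s,1))[:3]
def proj(f,P):
    q=np.load(f'pics/{f}.npz'); T=np.linalg.inv(q['T'])
    return cv2.projectPoints(np.array(P,float).reshape(-1,1,3),cv2.Rodrigues(T[:3,:3])[0],T[:3,3],q['K'],np.array(q['D'],float))[0][:,0]
E
python3 - <<'E'
from h import *
np.set_printoptions(precision=3,suppress=True)
o=env.get_obs();print(o)
for n in('top','side'): snap(n,n+'0'); print(np.load(f'pics/{n}0.npz')['T'])
E
```

```text
{'time_s': 0.0, 'joint_pos': array([-1.414,  0.343,  1.525,  0.   ,  1.275, -0.146]), 'joint_velocities': array([ 0.   , -0.001, -0.001,  0.001, -0.001,  0.001]), 'joint_efforts': array([ -0.001, -43.367, -24.602,  -0.   ,   0.008,  -0.   ]), 'eef_pos': array([ 0.157, -0.501,  0.231]), 'ee_rot': array([-0.001,  0.989,  0.151,  0.   ]), 'contact_force': array([-0.186, -0.06 ,  0.424]), 'wrist_torque': array([ 0.024,  0.007, -0.02 ]), 'finger_force': 0.0, 'grip_width': 1.0026322875197018}
[[-0.025 -0.981  0.192  0.286]
 [-1.     0.023 -0.015  0.011]
 [ 0.01  -0.192 -0.981  1.487]
 [ 0.     0.     0.     1.   ]]
[[-0.98  -0.141  0.142  0.36 ]
 [-0.2    0.65  -0.733  0.937]
 [ 0.011 -0.747 -0.665  0.935]
 [ 0.     0.     0.     1.   ]]
```

View pics/top0.png

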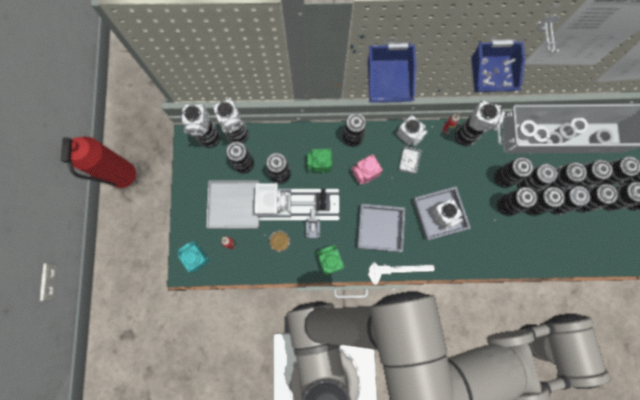

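View pics/side0.png

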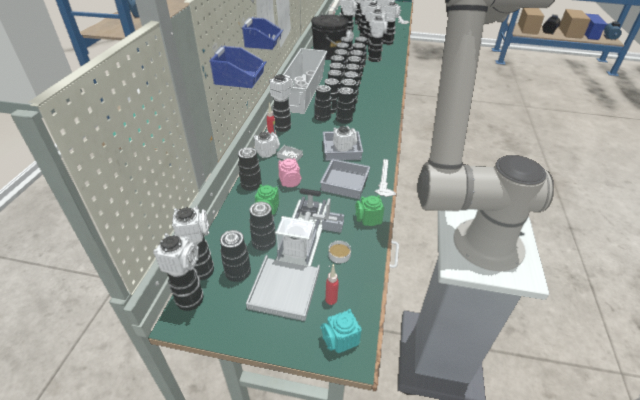

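The top view shows the fixture with its tray at about px (232,204), guard (270,200), T-handle (323,200), and catch (313,226). The empty tote is at (381,228) and the full tote at (442,212). Eject direction is image left, about world +y. I'll enlarge it.

```bash
python3 - <<'E'
import cv2
im=cv2.imread('pics/top0.png')[165:265,195:355]
cv2.imwrite('pics/c1.png',cv2.resize(im,None,fx=5,fy=5,interpolation=cv2.INTER_CUBIC))
from h import *
np.set_printoptions(precision=3,suppress=True)
for n,u,v,z in [('tray BL',208,226,.026),('tray TL',209,182,.026),('tray TR',254,182,.026),('tray BR',256,227,.026),('handle',323,200,.109),('tab',313,222,.1),
 ('tote TL',362,206,.041),('TR',405,208,.041),('BR',403,250,.041),('BL',358,248,.041)]: print(n,pt('top0',u,v,z),pt('top0',u,v))
E
```

```text
tray BL [0.5   0.371 0.026] [0.5   0.371 0.024]
tray TL [0.649 0.371 0.026] [0.65  0.372 0.025]
tray TR [0.646 0.22  0.026] [0.647 0.221 0.022]
tray BR [0.492 0.213 0.026] [0.494 0.215 0.014]
handle [ 0.562 -0.01   0.109] [ 0.562 -0.01   0.107]
tab [0.494 0.023 0.1  ] [0.498 0.023 0.073]
tote TL [ 0.552 -0.14   0.041] [ 0.552 -0.14   0.04 ]
TR [ 0.542 -0.282  0.041] [ 0.549 -0.29   0.003]
BR [ 0.404 -0.267  0.041] [ 0.407 -0.275  0.001]
BL [ 0.413 -0.121  0.041] [ 0.417 -0.125  0.002]
```

View pics/c1.png

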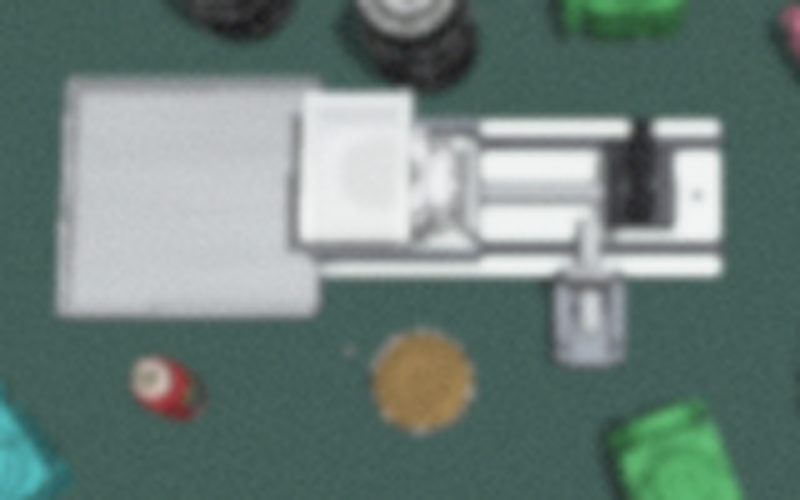

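```bash
cat >> h.py <<'E'
def fit(A,B):
    A,B=np.array(A)[:,:2],np.array(B)[:,:2]; a,b=A.mean(0),B.mean(0)
    H=(A-a).T@(B-b); th=np.arctan2(H[0,1]-H[1,0],H[0,0]+H[1,1]); R=np.array([[np.cos(th),-np.sin(th)],[np.sin(th),np.cos(th)]])
    t=b-R@a; return th,R,t,(A@R.T+t-B)
def cloud(f,u0,u1,v0,v1):
    return np.array([pt(f,u,v) for v in range(v0,v1) for u in range(u0,u1)])
E
python3 - <<'E'
from h import *
np.set_printoptions(precision=4,suppress=True)
c=[(68,76,.026),(58,316,.026),(722,118,.012),(722,278,.012)]
B=[pt('top0',195+(x-2)/5,165+(y-2)/5,z) for x,y,z in c]
A=[(.08,.275),(-.08,.275),(.052,-.165),(-.052,-.165)]
th,R,t,r=fit(A,B); print(th,t,r)
for n,p in dict(handle=(0,-.115),tab=(-.062,-.078),nest=(0,.05),tray=(0,.19)).items(): print(n,R@p+t)
P=cloud('top0',312,335,185,215); m=P[:,2]>.085; print('bar',P[m].min(0),P[m].max(0),np.median(P[m],0),m.sum())
P=cloud('top0',305,322,205,240); m=P[:,2]>.08; print('tab',P[m].min(0),P[m].max(0),P[m].mean(0),m.sum())
# tote: rims with z>.03
P=cloud('top0',350,412,198,258); m=(P[:,2]>.03)&(P[:,2]<.05); Q=P[m,:2].astype(np.float32); print('tote',cv2.minAreaRect(Q),m.sum())
im=cv2.imread('pics/top0.png')[190:270,340:480]
cv2.imwrite('pics/c2.png',cv2.resize(im,None,fx=5,fy=5,interpolation=cv2.INTER_CUBIC))
E
```

```text
-0.02121176017330081 [0.5695 0.1   ] [[-0.0016 -0.0009]
 [ 0.0016 -0.0001]
 [-0.0032  0.0011]
 [ 0.0032 -0.0002]]
handle [ 0.5671 -0.0149]
tab [0.5059 0.0234]
nest [0.5706 0.15  ]
tray [0.5735 0.29  ]
bar [ 0.5338 -0.0173  0.0988] [0.5989 0.0001 0.1099] [ 0.5656 -0.0078  0.1062] 120
tab [ 0.4976 -0.0033  0.0898] [0.5464 0.0391 0.1086] [0.5105 0.0192 0.1014] 39
tote ((0.4784186780452728, -0.20112989842891693), (0.1499219685792923, 0.1474708467721939), 84.02421569824219) 399
```

View pics/c2.png

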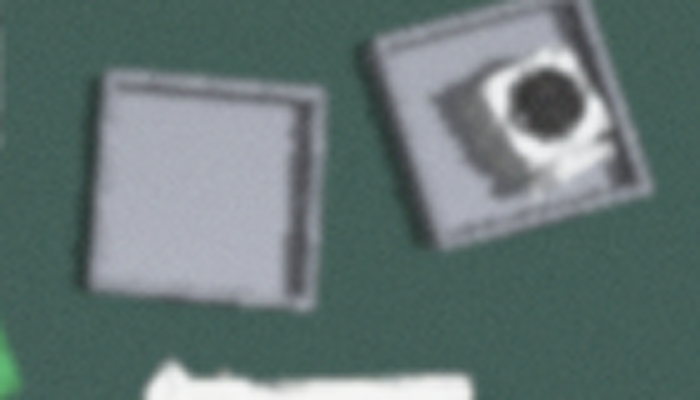

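The empty tote is the left one in this crop, centred at about (0.478, -0.201) with yaw about -0.1 rad. The fixture origin is about (0.568, 0.103). Next I turn the tool so its x is about world +y and its y is world +x, then travel to above the catch.

Call:
carry_out(hand=[0,0,0,0,0,0,0,0,0,0,0,0,0,0,0,0,0,0,0,0], delta_pos=[[0,0,0],[0,0,0],[0,0,0],[0,0,0],[0,0,0],[0,0,0],[0,0,0],[0.9,0.65,0],[0.9,0.65,0],[0.9,0.65,0],[0.9,0.65,0],[0.9,0.65,0],[0.9,0.65,0],[0.9,0.65,0],[0.9,0.65,0],[0.9,0.65,0],[0.9,0.65,0],[0.9,0.65,0],[0.9,0.65,0],[0.9,0.65,0]], yaw=[-0.36,-0.36,-0.36,-0.36,-0.36,-0.36,-0.36,0,0,0,0,0,0,0,0,0,0,0,0,0])

```text
time_s: 2.6
eef_pos: [0.3281, -0.2669, 0.2315]
ee_rot: [0.0, 0.71, 0.704, -0.0]
contact_force: [-0.7, 0.3, 0.3]
grip_width: -0.0
finger_force: 0.0
```

Call:
carry_out(hand=[0,0,0,0,0,0,0,0,0,0,0,0,0,0,0,0,0,0], delta_pos=[[0.9,0.65,0],[0.9,0.65,0],[0.9,0.65,0],[0.9,0.65,0],[0.9,0.65,0],[0.9,0.65,0],[0.9,0.65,0],[0.9,0.65,0],[0.9,0.65,0],[0.9,0.65,0],[0.9,0.65,0],[0.9,0.65,0],[0.9,0.65,0],[0.9,0.65,0],[0.5,0.3,0],[0.2,0.1,0],[0,0,0],[0,0,0]], yaw=[0,0,0,0,0,0,0,0,0,0,0,0,0,0,0,0,0,0])

```text
time_s: 4.85
eef_pos: [0.5193, -0.0044, 0.2313]
ee_rot: [0.0, 0.71, 0.704, -0.0]
contact_force: [0.0, -0.2, 0.2]
grip_width: -0.004
finger_force: 0.0
```

```bash
python3 - <<'E'
from h import *
snap('wrist','w1'); print(np.load('pics/w1.npz')['T'].round(3)); d=np.load('pics/w1.npz')['d']; print((d>0).mean())
E
```

```text
[[ 1.    -0.009 -0.003  0.521]
 [-0.01  -0.966 -0.259  0.06 ]
 [-0.     0.259 -0.966  0.373]
 [ 0.     0.     0.     1.   ]]
0.990375
```

View pics/w1.png

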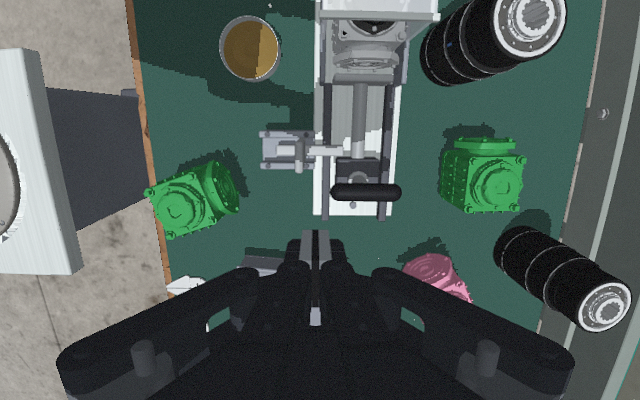

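The wrist view shows the crossbar centre at about (366,192), the tab top at about (298,152), and the base end corners at (314,215) and (392,217).

```bash
python3 - <<'E'
from h import *
np.set_printoptions(precision=4,suppress=True)
print('bar',pt('w1',331,192,.1),pt('w1',402,192,.1),pt('w1',366,192))
for v in range(134,176,4): print(v,[ (pt('w1',u,v)).round(3).tolist() for u in (295,299,303)])
print('base',pt('w1',314,215,.012),pt('w1',392,217,.012))
P=cloud('w1',285,315,130,180); m=(P[:,2]>.08)&(P[:,2]<.115);print(P[m].min(0),P[m].max(0),P[m].mean(0),m.sum())
P=cloud('w1',325,410,180,205); m=(P[:,2]>.085)&(P[:,2]<.115);print(P[m].min(0),P[m].max(0),P[m].mean(0),m.sum())
im=cv2.imread('pics/w1.png')[115:225,250:410]
cv2.imwrite('pics/c3.png',cv2.resize(im,None,fx=5,fy=5,interpolation=cv2.INTER_CUBIC))
E
```

```text
bar [ 0.5356 -0.0084  0.1   ] [ 0.6049 -0.0091  0.1   ] [ 0.5681 -0.0066  0.1086]
134 [[0.498, 0.044, 0.039], [0.502, 0.044, 0.039], [0.507, 0.044, 0.042]]
138 [[0.497, 0.039, 0.02], [0.504, 0.041, 0.062], [0.507, 0.04, 0.047]]
142 [[0.502, 0.04, 0.099], [0.506, 0.04, 0.103], [0.509, 0.038, 0.082]]
146 [[0.502, 0.036, 0.103], [0.506, 0.036, 0.104], [0.509, 0.035, 0.085]]
150 [[0.502, 0.033, 0.103], [0.506, 0.033, 0.104], [0.509, 0.031, 0.086]]
154 [[0.502, 0.029, 0.104], [0.506, 0.029, 0.104], [0.509, 0.027, 0.086]]
158 [[0.502, 0.025, 0.103], [0.506, 0.025, 0.104], [0.508, 0.023, 0.085]]
162 [[0.502, 0.022, 0.104], [0.505, 0.022, 0.105], [0.508, 0.019, 0.085]]
166 [[0.502, 0.018, 0.103], [0.505, 0.018, 0.105], [0.508, 0.015, 0.085]]
170 [[0.501, 0.014, 0.103], [0.505, 0.014, 0.104], [0.505, -0.004, 0.001]]
174 [[0.494, -0.009, 0.0], [0.499, -0.009, 0.0], [0.504, -0.009, 0.001]]
base [ 0.5182 -0.0614  0.012 ] [ 0.621  -0.0652  0.012 ]
[0.5004 0.012  0.082 ] [0.5087 0.0411 0.1051] [0.505  0.0271 0.1016] 307
[ 0.5345 -0.0174  0.0852] [0.603  0.0008 0.1091] [ 0.568  -0.0068  0.1059] 1262
```

View pics/c3.png

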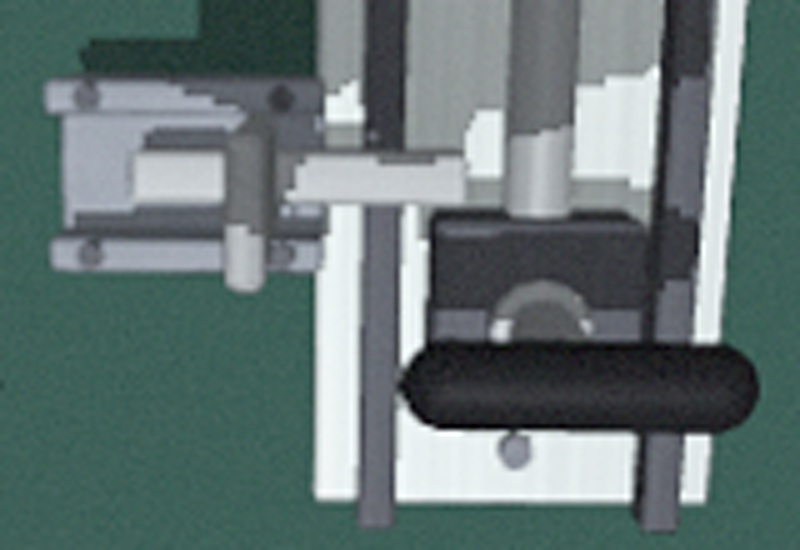

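Call:
carry_out(hand=[0,0,0,0,0,0,0,0,0,0,0,0], delta_pos=[[0.75,0.32,0],[0.75,0.32,0],[0,0,1],[0,0,1],[0,0,1],[0,0,1],[0,0,1],[0,0,1],[0,0,1],[0,0,0.7],[0,0,0.3],[0,0,0]], yaw=[0,0,0,0,0,0,0,0,0,0,0,0])

```text
time_s: 6.4
eef_pos: [0.5327, 0.0261, 0.0712]
ee_rot: [-0.0, 0.71, 0.704, -0.0]
contact_force: [-0.2, -0.4, 0.4]
grip_width: 0.0
finger_force: 0.0
```

Call:
carry_out(hand=[0,0,0,0,0,0,0,0,0,0,0,0,0], delta_pos=[[0,-0.25,0],[0,-0.25,0],[0,-0.25,0],[0,-0.25,0],[0,-0.25,0],[0,-0.25,0],[0,-0.25,0],[0,-0.25,0],[0,-0.25,0],[0,-0.25,0],[0,-0.25,0],[0,0,0],[0,0,0]], yaw=[0,0,0,0,0,0,0,0,0,0,0,0,0])

```text
time_s: 8.02
eef_pos: [0.4947, 0.0255, 0.074]
ee_rot: [0.014, 0.711, 0.703, 0.013]
contact_force: [54.5, 6.2, -30.7]
grip_width: -0.002
finger_force: 25.8
```

A force of 54 N suggests the catch is at its stop, so I back off and check.

Call:
carry_out(hand=[0,0,0,0,0], delta_pos=[[0,0.7,0],[0,0.7,0],[0,0.2,0],[0,0,0],[0,0,0]], yaw=[0,0,0,0,0])

```text
time_s: 8.65
eef_pos: [0.5087, 0.0261, 0.0711]
ee_rot: [-0.0, 0.71, 0.704, -0.0]
contact_force: [-1.1, -0.3, 0.2]
grip_width: 0.002
finger_force: 0.0
```

```bash
python3 - <<'E'
from h import *
np.set_printoptions(precision=4,suppress=True)
o=env.get_obs();print(o['eef_pos'],o['contact_force'],o['ee_rot'])
snap('top','t2'); P=cloud('top0',300,325,205,240)
for f in('top0','t2'):
    P=cloud(f,300,325,205,245); m=(P[:,2]>.08)&(P[:,2]<.12)&(P[:,0]<.515);print(P[m].min(0),P[m].max(0),P[m].mean(0),m.sum())
snap('wrist','w2')
ims=[cv2.resize(cv2.imread('pics/t2.png')[180:250,280:350],(400,400),interpolation=cv2.INTER_CUBIC),cv2.resize(cv2.imread('pics/w2.png')[:,:],(400,250))]
ims[1]=cv2.copyMakeBorder(ims[1],0,150,0,0,cv2.BORDER_CONSTANT); cv2.imwrite('pics/c4.png',np.hstack(ims))
E
```

```text
[0.5087 0.0261 0.0711] [-1.0728 -0.253   0.1911] [-0.0004  0.7099  0.7043 -0.0004]
[0.4976 0.0135 0.0898] [0.5064 0.0391 0.1057] [0.5014 0.0255 0.0998] 30
[0.5016 0.0604 0.1156] [0.5016 0.0604 0.1156] [0.5016 0.0604 0.1156] 1
```

View pics/c4.png

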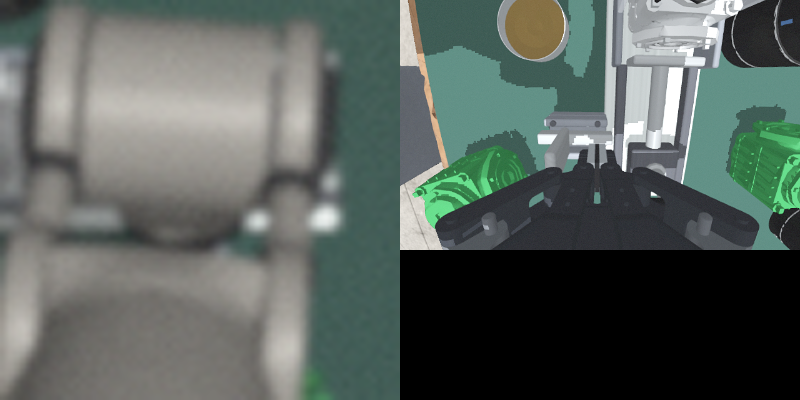

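The wrist view shows the tab now well left, at about wrist px (256,224). I'll measure it.

```bash
python3 - <<'E'
from h import *
np.set_printoptions(precision=4,suppress=True)
P=cloud('w2',225,275,195,270); m=(P[:,2]>.097)&(P[:,2]<.115);print(P[m].min(0),P[m].max(0),np.median(P[m],0),m.sum())
E
```

```text
[0.4741 0.0281 0.0971] [0.4853 0.0416 0.1149] [0.4792 0.0371 0.1033] 586
```

```bash
python3 - <<'E'
from h import *
np.set_printoptions(precision=4,suppress=True)
for v in range(200,236,5): print(v,[(u,*(pt('w2',u,v)*1000).round(0).astype(int).tolist()) for u in range(232,276,4)])
P=cloud('w2',200,320,200,320)
E
```

```text
200 [(232, 458, 42, 39), (236, 460, 42, 39), (240, 463, 43, 40), (244, 466, 43, 42), (248, 469, 43, 42), (252, 470, 42, 39), (256, 473, 42, 39), (260, 475, 42, 39), (264, 478, 42, 39), (268, 480, 42, 39), (272, 483, 42, 39)]
205 [(232, 446, 28, 0), (236, 449, 28, 0), (240, 457, 33, 19), (244, 460, 33, 19), (248, 463, 33, 19), (252, 466, 33, 19), (256, 468, 33, 19), (260, 477, 41, 47), (264, 479, 41, 47), (268, 477, 33, 20), (272, 480, 33, 19)]
210 [(232, 454, 33, 30), (236, 457, 33, 30), (240, 460, 33, 30), (244, 462, 33, 30), (248, 465, 33, 30), (252, 468, 33, 30), (256, 476, 41, 55), (260, 479, 41, 57), (264, 481, 41, 55), (268, 482, 39, 48), (272, 481, 33, 29)]
215 [(232, 457, 32, 38), (236, 459, 32, 37), (240, 462, 32, 38), (244, 464, 32, 38), (248, 467, 32, 38), (252, 476, 41, 64), (256, 478, 42, 67), (260, 480, 41, 65), (264, 481, 39, 60), (268, 482, 36, 49), (272, 482, 32, 37)]
220 [(232, 456, 29, 38), (236, 459, 29, 38), (240, 462, 29, 38), (244, 464, 29, 38), (248, 467, 29, 39), (252, 478, 41, 74), (256, 480, 41, 74), (260, 481, 41, 71), (264, 482, 38, 64), (268, 482, 33, 49), (272, 482, 29, 39)]
225 [(232, 456, 26, 39), (236, 459, 26, 39), (240, 461, 26, 38), (244, 464, 26, 39), (248, 477, 42, 81), (252, 479, 41, 81), (256, 481, 41, 79), (260, 482, 39, 75), (264, 482, 36, 67), (268, 482, 30, 50), (272, 482, 25, 38)]
230 [(232, 456, 22, 38), (236, 458, 22, 38), (240, 461, 22, 38), (244, 477, 41, 88), (248, 479, 42, 88), (252, 480, 41, 86), (256, 481, 40, 83), (260, 482, 37, 77), (264, 482, 33, 67), (268, 481, 27, 51), (272, 482, 22, 38)]
235 [(232, 444, 3, 0), (236, 447, 3, 0), (240, 476, 41, 93), (244, 478, 42, 94), (248, 480, 41, 93), (252, 481, 41, 92), (256, 482, 39, 87), (260, 482, 35, 78), (264, 482, 30, 67), (268, 482, 25, 54), (272, 479, 13, 24)]
```

Call:
carry_out(hand=[0,0,0,0,0,0], delta_pos=[[0,-0.3,0],[0,-0.3,0],[0,-0.2,0],[0,-0.2,0],[0,0,0],[0,0,0]], yaw=[0,0,0,0,0,0])

```text
time_s: 9.5
eef_pos: [0.4949, 0.026, 0.0722]
ee_rot: [0.004, 0.71, 0.704, 0.004]
contact_force: [16.1, 2.0, -10.0]
grip_width: 0.001
finger_force: 8.1
```

The catch stops hard at the same position with 16 N, so it is fully open. Next I move behind the T-handle.

Call:
carry_out(hand=[0,0,0,0,0,0,0,0,0,0,0,0,0,0], delta_pos=[[0,0.8,0],[0,0.2,-1],[0,0,-1],[0,0,-1],[0,0,-0.5],[-0.9,0.75,0],[-0.9,0.75,0],[-0.9,0.75,0],[-0.9,0.75,0],[0,0,1],[0,0,1],[0,0,1],[0,0,0.5],[0,0,0]], yaw=[0,0,0,0,0,0,0,0,0,0,0,0,0,0])

```text
time_s: 11.25
eef_pos: [0.5685, -0.0463, 0.0706]
ee_rot: [-0.001, 0.71, 0.704, -0.0]
contact_force: [1.0, -0.8, -0.1]
grip_width: -0.006
finger_force: 0.0
```

Call:
carry_out(hand=[0,0,0,0,0,0,0,0,0,0,0,0,0,0,0,0,0,0,0], delta_pos=[[0.4,0.01,0],[0.4,0.01,0],[0.4,0.01,0],[0.4,0.01,0],[0.4,0.01,0],[0.4,0.01,0],[0.4,0.01,0],[0.4,0.01,0],[0.4,0.01,0],[0.4,0.01,0],[0.4,0.01,0],[0.4,0.01,0],[0.4,0.01,0],[0.4,0.01,0],[0.4,0.01,0],[0.4,0.01,0],[0.3,0.01,0],[0.2,0,0],[0,0,0]], yaw=[0,0,0,0,0,0,0,0,0,0,0,0,0,0,0,0,0,0,0])

```text
time_s: 13.62
eef_pos: [0.573, 0.0915, 0.0716]
ee_rot: [0.0, 0.71, 0.704, -0.001]
contact_force: [-1.9, -4.8, 1.7]
grip_width: -0.001
finger_force: 2.1
```

Call:
carry_out(hand=[0,0,0,0,0,0,0], delta_pos=[[0.15,0,0],[0.15,0,0],[0.15,0,0],[0.15,0,0],[0.15,0,0],[0,0,0],[0,0,0]], yaw=[0,0,0,0,0,0,0])

```text
time_s: 14.5
eef_pos: [0.5731, 0.0986, 0.0717]
ee_rot: [0.003, 0.71, 0.704, -0.005]
contact_force: [-4.1, -37.6, 6.4]
grip_width: 0.003
finger_force: 18.9
```

The ram hit its stop at 37 N, about 130 mm along. I'll retreat, rise over the guard and look at the tray.

Call:
carry_out(hand=[0,0,0,0,0,0,0,0,0,0,0,0,1,1,1,1,1,1,1,1], delta_pos=[[-0.8,0,0],[-0.2,0,-0.5],[0,0,-1],[0,0,-1],[0,0,-1],[0,0,-1],[0,0,-1],[0,0,-1],[0,0,-1],[0,0,-1],[0,0,-0.5],[1,0,0],[1,0,0],[1,0,0],[1,0,0],[1,0,0],[1,0,0],[1,0,0],[0.6,0,0],[0.2,0,0]], yaw=[0,0,0,0,0,0,0,0,0,0,0,0,0,0,0,0,0,0,0,0])

```text
time_s: 17.0
eef_pos: [0.5747, 0.2433, 0.2511]
ee_rot: [0.0, 0.71, 0.705, -0.0]
contact_force: [-0.8, -0.5, -0.1]
grip_width: 0.999
finger_force: 0.0
```

```bash
python3 - <<'E'
from h import *
snap('wrist','w3'); print(env.get_obs()['eef_pos'],env.get_obs()['time_s'])
E
```

```text
[0.574663   0.24328474 0.25114858] 17.05
```

View pics/w3.png

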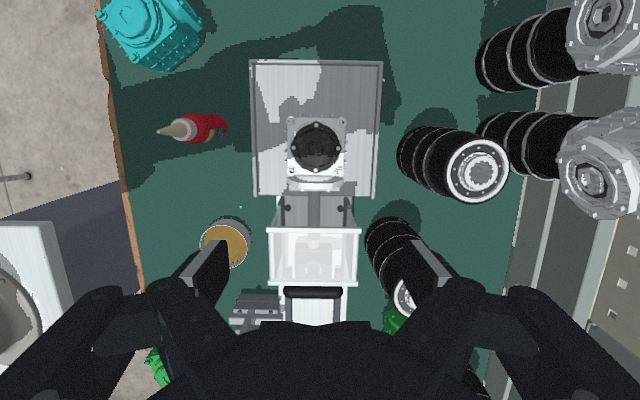

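The housing stands upright on the tray, with its body at px u 286–347, v 116–178 and its flange towards the nest. The crossbar is fully forward against the guard.

```bash
python3 - <<'E'
from h import *
np.set_printoptions(precision=4,suppress=True)
P=cloud('w3',270,365,100,200)
for a,b in((.03,.115),(.06,.082),(.082,.095),(.095,.115)):
    m=(P[:,2]>a)&(P[:,2]<b); Q=P[m]; print(a,m.sum(),np.percentile(Q,1,axis=0),np.percentile(Q,99,axis=0),cv2.minAreaRect(Q[:,:2].astype(np.float32)))
for u,v,z in((251,60,.026),(381,62,.026),(251,194,.026),(375,197,.026)): print('tray',pt('w3',u,v,z))
im=cv2.imread('pics/w3.png')[95:205,240:390]
cv2.imwrite('pics/c5.png',cv2.resize(im,None,fx=5,fy=5,interpolation=cv2.INTER_CUBIC))
E
```

```text
0.03 4426 [0.5439 0.2139 0.0374] [0.6068 0.3114 0.1005] ((0.5704258680343628, 0.26006677746772766), (0.1069895401597023, 0.07887628674507141), 87.44530487060547)
0.06 595 [0.5428 0.2331 0.0614] [0.6086 0.3124 0.0819] ((0.5756866931915283, 0.27232980728149414), (0.08128329366445541, 0.06902358680963516), 87.65333557128906)
0.082 2284 [0.5459 0.2354 0.0822] [0.6058 0.3093 0.0946] ((0.5755798816680908, 0.2721634805202484), (0.07522236555814743, 0.06157064437866211), 88.458740234375)
0.095 1220 [0.5575 0.2618 0.0953] [0.594  0.2986 0.1008] ((0.5758782029151917, 0.28016453981399536), (0.03917756304144859, 0.03986228257417679), 30.6229190826416)
tray [0.5012 0.3768 0.026 ]
tray [0.6544 0.3734 0.026 ]
tray [0.4915 0.214  0.026 ]
tray [0.654  0.2086 0.026 ]
```

View pics/c5.png

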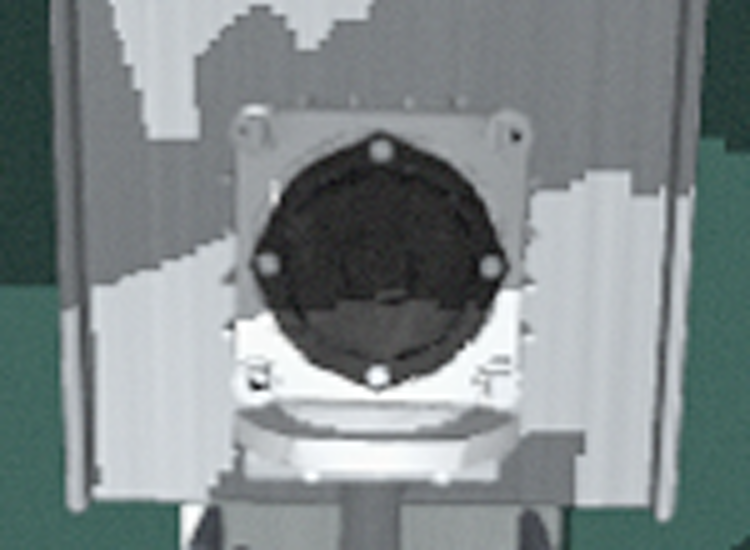

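```bash
python3 - <<'E'
from h import *
np.set_printoptions(precision=4,suppress=True)
P=cloud('w3',390,515,110,215); m=(P[:,2]>.04); print('rotor',np.percentile(P[m],1,axis=0),np.percentile(P[m],99,axis=0))
o=env.get_obs()['eef_pos']
for u,v in((110,300),(90,300),(530,300),(545,320),(440,265),(200,270),(60,345),(600,370)): print(u,v,pt('w3',u,v)-o)
E
```

```text
rotor [0.6857 0.2323 0.0424] [0.8019 0.3062 0.1444]
110 300 [-0.063   0.0116  0.066 ]
90 300 [-0.069   0.0119  0.0667]
530 300 [0.0676 0.0107 0.0664]
545 320 [0.0646 0.0113 0.0765]
440 265 [0.0491 0.0102 0.0419]
200 270 [-0.042   0.011   0.0458]
60 345 [-0.0628  0.0118  0.0857]
600 370 [0.0648 0.0111 0.0941]
```

Call:
carry_out(hand=[1,1,1,1,1,1,1,1,1,1,1,1,1,1,1], delta_pos=[[0.92,0.03,0],[0.92,0.03,0],[0,0,1],[0,0,1],[0,0,1],[0,0,1],[0,0,1],[0,0,1],[0,0,1],[0,0,1],[0,0,1],[0,0,0.8],[0,0,0.5],[0,0,0.35],[0,0,0]], yaw=[0.04,0,0,0,0,0,0,0,0,0,0,0,0,0,0])

```text
time_s: 18.92
eef_pos: [0.5765, 0.2793, 0.038]
ee_rot: [-0.0, 0.717, 0.697, -0.0]
contact_force: [-1.2, 0.8, -0.1]
grip_width: 0.999
finger_force: 0.0
```

Call:
carry_out(hand=[0,0,0,0,0,0,0,0], delta_pos=[[0,0,0],[0,0,0],[0,0,0],[0,0,0],[0,0,0],[0,0,0],[0,0,0],[0,0,0]], yaw=[0,0,0,0,0,0,0,0])

```text
time_s: 19.92
eef_pos: [0.5769, 0.2795, 0.0393]
ee_rot: [0.0, 0.717, 0.697, 0.001]
contact_force: [-0.6, 0.5, 6.1]
grip_width: 0.753
finger_force: 70.6
```

The housing is gripped at about 64 mm. I lift it and carry it to the empty tote.

Call:
carry_out(hand=[0,0,0,0,0,0,0,0,0,0,0], delta_pos=[[0,0,-0.2],[0,0,-0.5],[0,0,-1],[0,0,-1],[0,0,-1],[0,0,-1],[0,0,-1],[0,0,-1],[0,0,-1],[0,0,-0.6],[0,0,0]], yaw=[0,0,0,0,0,0,0,0,0,0,0])

```text
time_s: 21.3
eef_pos: [0.5768, 0.2793, 0.2049]
ee_rot: [0.0, 0.717, 0.697, 0.0]
contact_force: [-0.2, 0.1, -6.7]
grip_width: 0.752
finger_force: 69.6
```

Call:
carry_out(hand=[0,0,0,0,0,0,0,0,0,0,0,0,0,0], delta_pos=[[-0.5,-0.09,0],[-1,-0.18,0],[-1,-0.18,0],[-1,-0.18,0],[-1,-0.18,0],[-1,-0.18,0],[-1,-0.18,0],[-1,-0.18,0],[-1,-0.18,0],[-1,-0.18,0],[-1,-0.18,0],[-1,-0.18,0],[-1,-0.18,0],[-1,-0.18,0]], yaw=[0,0,0,0,0,0,0,0,0,0,0,0,0,0])

```text
time_s: 23.05
eef_pos: [0.5201, 0.0095, 0.2043]
ee_rot: [0.0, 0.717, 0.697, 0.0]
contact_force: [-0.5, 0.7, -6.8]
grip_width: 0.751
finger_force: 69.5
```

Call:
carry_out(hand=[0,0,0,0,0,0,0,0,0,0,0,0,0,0,0], delta_pos=[[-1,-0.18,0],[-1,-0.18,0],[-1,-0.18,0],[-1,-0.18,0],[-1,-0.18,0],[-1,-0.18,0],[-1,-0.18,0],[-1,-0.18,0],[-0.9,-0.16,0],[-0.6,-0.1,0],[-0.5,-0.09,0],[-0.3,-0.05,0],[-0.1,-0.01,0],[0,0,0],[0,0,0]], yaw=[0,0,0,0,0,0,0,0,0,0,0,0.15,0,0,0])

```text
time_s: 24.92
eef_pos: [0.4776, -0.1957, 0.2043]
ee_rot: [-0.0, 0.742, 0.67, 0.0]
contact_force: [0.2, -0.3, -6.6]
grip_width: 0.753
finger_force: 69.5
```

```bash
python3 - <<'E'
from h import *
snap('wrist','w4'); snap('side','s4')
a=cv2.resize(cv2.imread('pics/w4.png'),(480,300)); b=cv2.resize(cv2.imread('pics/s4.png')[90:240,270:420],(300,300)); cv2.imwrite('pics/c6.png',np.hstack([a,b]))
E
```

```text
(no output)
```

View pics/c6.png

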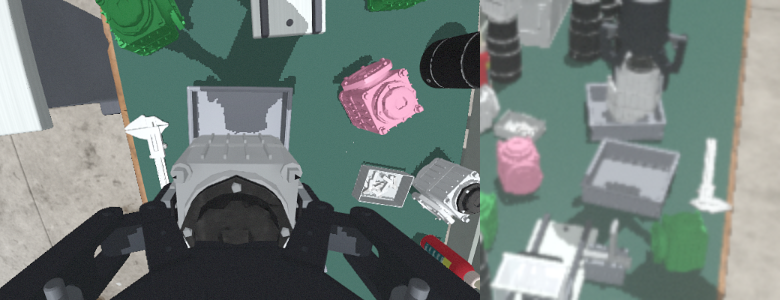

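The housing is upright over the empty tote and lined up with it (rim at px (187–293, 87) in the wrist half). Now I lower it.

Call:
carry_out(hand=[0,0,0,0,0,0,0,0,0,0,0,0,0], delta_pos=[[0,0,0.5],[0,0,1],[0,0,1],[0,0,1],[0,0,1],[0,0,1],[0,0,1],[0,0,0.7],[0,0,0.5],[0,0,0.3],[0,0,0.2],[0,0,0.1],[0,0,0]], yaw=[0,0,0,0,0,0,0,0,0,0,0,0,0])

```text
time_s: 26.65
eef_pos: [0.4776, -0.1962, 0.0385]
ee_rot: [0.0, 0.743, 0.67, 0.0]
contact_force: [0.1, 0.3, -6.5]
grip_width: 0.752
finger_force: 69.4
```

Call:
carry_out(hand=[0,0,0,0,0,0], delta_pos=[[0,0,0.1],[0,0,0.08],[0,0,0.08],[0,0,0.08],[0,0,0],[0,0,0]], yaw=[0,0,0,0,0,0])

```text
time_s: 27.4
eef_pos: [0.4775, -0.1961, 0.0315]
ee_rot: [0.0, 0.743, 0.67, -0.0]
contact_force: [-0.5, -0.0, -6.2]
grip_width: 0.751
finger_force: 69.6
```

Call:
carry_out(hand=[0,0,0,0], delta_pos=[[0,0,0.04],[0,0,0.04],[0,0,0],[0,0,0]], yaw=[0,0,0,0])

```text
time_s: 27.9
eef_pos: [0.4776, -0.1961, 0.0312]
ee_rot: [0.0, 0.743, 0.67, 0.0]
contact_force: [-3.2, 1.6, 7.3]
grip_width: 0.753
finger_force: 70.8
```

It has touched down, so I release and rise.

Call:
carry_out(hand=[0.8,0.85,0.9,0.93,0.93,0.93,0.93,0.93,0.93,0.93,0.93,0.93,0.93,0.93,0.93,0.93], delta_pos=[[0,0,0],[0,0,0],[0,0,0],[0,0,0],[0,0,0],[0,0,-0.3],[0,0,-0.6],[0,0,-1],[0,0,-1],[0,0,-1],[0,0,-1],[0,0,-1],[0,0,-1],[0,0,-1],[0,0,-1],[0,0,0]], yaw=[0,0,0,0,0,0,0,0,0,0,0,0,0,0,0,0])

```text
time_s: 29.9
eef_pos: [0.4782, -0.1965, 0.2099]
ee_rot: [0.002, 0.743, 0.67, 0.001]
contact_force: [0.8, -0.7, 0.2]
grip_width: 0.926
finger_force: 0.0
```

Call:
carry_out(hand=[0.93,0.93,0.93,0.93,0.93,0.93], delta_pos=[[-1,0,-0.5],[-1,0,0],[-1,0,0],[-1,0,0],[-0.5,0,0],[0,0,0]], yaw=[0,0,0,0,0,0])

```text
time_s: 30.65
eef_pos: [0.468, -0.2863, 0.2175]
ee_rot: [-0.0, 0.743, 0.669, -0.0]
contact_force: [-0.5, 0.2, 0.1]
grip_width: 0.934
finger_force: 0.0
```

```bash
python3 - <<'E'
from h import *
np.set_printoptions(precision=3,suppress=True)
snap('wrist','w5'); snap('side','s5'); print(env.get_obs()['contact_force'])
a=cv2.resize(cv2.imread('pics/w5.png'),(480,300)); b=cv2.resize(cv2.imread('pics/s5.png')[90:240,270:420],(300,300)); cv2.imwrite('pics/c7.png',np.hstack([a,b]))
E
```

```text
[ 0.638 -0.363 -0.355]
```

View pics/c7.png

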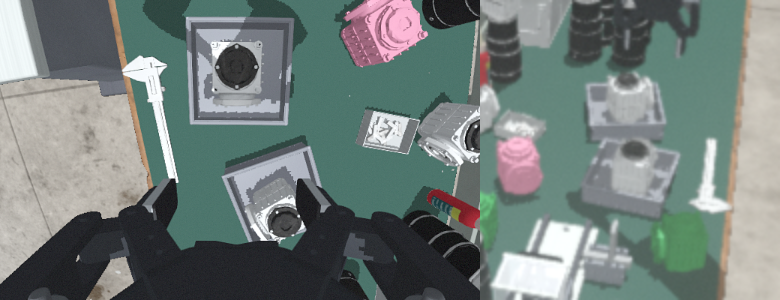

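The housing stands upright, centred in the tote at about (237,70), and everything else is undisturbed. I'm handing in.

```bash
python3 -c "
from rig import env; print(env.hand_in())"
```

```text
the job is handed in; nothing more can be done
None
```

The catch is fully open and the ram is fully forward; the ejected housing stands upright in the empty tote, and the job was handed in at about 31 s (no verdict was shown).

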